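# Try the photo lamp's pull switch

### The job

Before the textile is photographed, try the umbrella lamp's switch: of the two grey switch boxes on the table, take the one with the broad, stout black knob, pull that knob straight up until it is fully out at its detent, leave it out for a moment, then push it back down fully home and let go. Leave the slim knob of the other box where it is and do not knock over or push away the other things on the table.

Things in the scene. Friction and masses are not known exactly. Their poses are not given: they have to be found in the camera images.
- lamp_knob (a joint): Travel in m of the lamp's push-pull switch, the broad knob: 0 = fully home (down, off), 0.018 = fully out (straight up, on, at its detent and end stop). A snap-over spring holds it at either end: it resists with about 3 N at first, and past half-way (0.009) runs on by itself to the end when free. It starts home.
- lamp_head (a point): Centre of the head of the lamp's knob: black upright cylinder, 42 mm diameter, 26 mm high, on a 20 mm steel stem, in the middle of the top of a fixed grey steel box (130 x 110 x 70 mm high). Home, this point is 103 mm above the table (33 mm above the box top); it rises with the knob. A collar of 34 mm diameter and 4 mm height rings the stem; nothing else on the box is higher. z axis up.
- fan_knob (a joint): Travel in m of the other switch, the slim knob: 0 = home (down), 0.018 = out. Starts home and must stay there.
- fan_head (a point): Centre of the other switch's knob head, to be left alone: slim black upright cylinder, 21 mm diameter, 30 mm high, on a 12 mm steel stem, on a grey box like the lamp's; 103 mm above the table when home. One box stands left and one right of the middle, either way round, knobs at least 200 mm apart. Loose things near them are under 80 mm tall.

How it is judged (in metres and radians):
On the way:
1. the broad knob is pulled out to its detent (travel above 14 mm) and stays out for 0.3 s (value of joint lamp_knob above 0.014 m), for 0.3 s.
At the end, for the whole second after the job is handed in: After having been out, the broad knob is back home (travel under 3 mm), and the slim knob is home (under 4 mm) (value of joint lamp_knob below 0.003 m and value of joint fan_knob below 0.004 m); the robot touches nothing.
It fails at once if the slim knob is pulled out by more than 4 mm (value of joint fan_knob above 0.004 m).
It fails at once if one of the loose things on the table is pushed more than 30 mm or knocked over (distance of any of weight_a, weight_b, notebook, paste_jar, soft_brush, loupe, tape_core from where it was at the start of the episode above 0.03 m or angle between any of weight_a, weight_b, notebook, paste_jar, soft_brush, loupe, tape_core's own z axis and vertical above 0.5 rad).
It also fails if it takes over 32 s, if anything falls off the work surface, if the arm or the gripper's body presses on something with over 40 N, if the wrist force passes 120 N, or if a joint passes its speed limit or range.

### The arm

A 6-joint arm with a two-finger parallel gripper is mounted at the origin on the work surface. World frame = base frame: x ahead of the robot, y to its left, z up, the work surface at z = 0. Lengths are in mm, angles in rad, forces in N, time in s.
With the tool pointing down it reaches from about 400 to 925 mm from the base axis. Payload 12.5 kg.
Tool frame: the origin (TCP) lies midway between the tips of the shut fingers; the grasp point (between the pads) lies 19 mm behind it; z points along the fingers, y is the line along which they close (so a half turn about z gives the same grasp; the last joint's range is limited). The gripper opens to 95 mm and grips with 3 to 60 N. Pads are 20 mm wide; open, the fingers measure 119 mm over their backs; the gripper's body (75 mm by 180 mm) begins 59 mm behind the grasp point.
Start: joints at [-1.42, 0.491, 1.559, -0, 1.092, -0.106], TCP at [158.764, -604.517, 214.661] pointing down, gripper open.
Joint ranges: [-3.1, 3.1], [-0.84, 2.19], [0.05, 2.79], [-1.13, 4.28], [0.06, 2.93], [-2.69, 2.69]. Speed limits (rad/s): [2.22, 2.22, 2.79, 3.14, 3.14, 3.14].

### API

Orientations are given as [roll, pitch, yaw] about the fixed x, y, z axes, in that order (R = Rz(yaw) Ry(pitch) Rx(roll)).
In Python, from cell import state, read_camera, camera_info, env gives the robot as it stands.
- The arm moves only by the tool move_arm, never from a script. Its argument "commands" is a list of rows, each a list of 3 entries, a list of its own where there are three numbers: the shift along the world's x, y, z in cm, then the turn, a rotation vector about the world's x, y, z in degrees, then the opening, from 0 (shut) to 1 (fully open). A call has 1 to 10 rows; each row shifts and turns the commanded pose from where the row before left it; what a row does not reach is not made up. A row lasts 1/10 s, in which the tool goes at most 50 mm and 8.59 degrees, less where a joint would pass 70% of its speed; a pose out of reach is approached as far as the arm can. A call with a gripper value outside its range is refused whole. The fingers move at their own pace and stop on an object; the grip force is fixed at half the most. Time passes only in rows, so rows that do not move let the fingers close. It gives the time, the measured TCP pose, the force, the opening and the grip force at its end, in the units of the state.
- state(): the state, without advancing time (a new reading comes with each control period).
- read_camera(name): name is "scene" or "side" or "wrist"; returns the picture (384x512x3 uint8, blue, green, red); there is no depth.
- camera_info(name): a dict with "K" (3x3 intrinsics, pixels), "cam_to_world" (4x4, takes a point from camera to world coordinates). Camera axes: x right, y down, z forward; pixel columns grow to the right and rows downward; lengths in mm; the calibration is good to about 2 mm. A picture is of the moment at which its call begins: read the wrist's pose just before it. camera_info takes no time and is no camera call; for the wrist camera it gives the pose at the moment of the call.
- env.job_done(): hands the job in; it is judged then, once.
The state is a dict: "t": time; "joints": joint angles; "qvel": joint speeds; "tau": joint torques, N m; "eef_pos": TCP position; "tcp_rot": TCP orientation; "ft_force": force on the tool from outside, world axes, zero at the start; "moment": the same for the moment, N m; "opening": opening from 0.0 (shut) to 1.0 (fully open); "grip_force": force on a finger pad.
Only numpy, scipy, OpenCV 4.12 (cv2) and the standard library are available. Lean on these libraries where they do the work, as an engineer would, in place of code of your own. Each camera call takes 0.05 s, during which the arm holds its last target. There are 200 camera calls.

## Working session

There is one attempt and no reset: what is moved stays moved. The work goes in short steps, Python scripts to look and compute and a tool call to move; the robot and the scene stay as the last step left them, time stands still between calls to the robot, and variables do not carry over. Pictures are saved under pics/ and viewed, at most 10 in all, crops included, and the job is handed in when it is done.

Besides the shell and the picture viewer there is one more tool, called by a JSON object that holds its "fn" and its "kwargs". move_arm: Moves the arm, as the interface text tells. Its arguments: {"type":"object","properties":{"commands":{"type":"array"}},"required":["commands"]}

```bash
mkdir -p pics; python3 - <<'E'
from cell import *
import cv2
for n in("scene","side"):
    cv2.imwrite(f"pics/{n}0.png",read_camera(n))
    c=camera_info(n);print(n,c["K"],c["cam_to_world"])
print(state())
E
```

```text
scene [[351.07825297   0.         251.24702298]
 [  0.         351.07825297 189.31028876]
 [  0.           0.           1.        ]] [[ 8.17860569e-01  4.53167760e-01 -3.54602694e-01  7.72689825e+02]
 [ 5.75318607e-01 -6.55358348e-01  4.89401610e-01 -3.13120952e+02]
 [-1.06108047e-02 -6.04271808e-01 -7.96707596e-01  6.42631448e+02]
 [ 0.00000000e+00  0.00000000e+00  0.00000000e+00  1.00000000e+00]]
side [[479.20818393   0.         250.56369394]
 [  0.         479.20818393 192.36404788]
 [  0.           0.           1.        ]] [[ 9.41697495e-01 -1.83552254e-01  2.81982973e-01  3.23443548e+02]
 [-3.36457518e-01 -5.10061330e-01  7.91602032e-01 -6.94280316e+02]
 [-1.47172709e-03 -8.40324943e-01 -5.42081013e-01  6.00491145e+02]
 [ 0.00000000e+00  0.00000000e+00  0.00000000e+00  1.00000000e+00]]
{'t': 0.1, 'joints': array([-1.41961725e+00,  4.91492207e-01,  1.55943592e+00, -9.14461640e-06,
        1.09169967e+00, -1.05599387e-01]), 'qvel': array([ 0.00077883, -0.00251468, -0.00218039,  0.00121524,  0.00188771,
        0.00057965]), 'tau': array([ 4.12113688e-03, -6.13621974e+01, -2.58606756e+01,  6.94515556e-02,
        4.70056501e-02, -3.79892845e-05]), 'eef_pos': array([ 158.71278765, -604.26569069,  214.10825206]), 'tcp_rot': array([-3.14056242e+00, -1.01042472e-04,  2.56782627e-01]), 'ft_force': array([ 0.11252525, -0.02089863, -0.38872152]), 'moment': array([-0.01667217, -0.02026978, -0.01267506]), 'grip_force': 0.0, 'opening': 0.9993597320033829}
```

View pics/scene0.png

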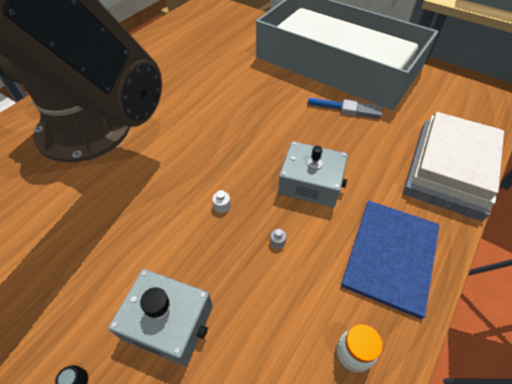

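View pics/side0.png

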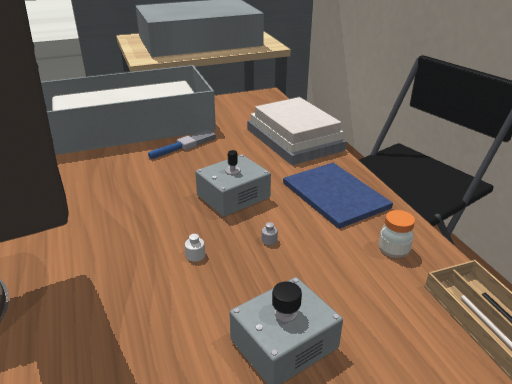

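The broad knob is on the near box: head at about (154,302) in scene and (287,298) in side. The slim knob is on the far box, at (316,153) in scene. The nearest loose things are two small weights and the loupe at the lower left of scene, (72,375).

```bash
cat >h.py <<'E'
from cell import *
import numpy as np
def ray(n,p):
    c=camera_info(n);T=np.array(c["cam_to_world"])
    return T[:3,3],T[:3,:3]@np.linalg.inv(c["K"])@[*p,1]
def at(n,p,z):
    o,d=ray(n,p);return (o+d*(z-o[2])/d[2]).round(1)
E
python3 - <<'E'
from h import *
print(at("scene",(154.5,302),103),at("side",(287,298),103))
print("slim",at("scene",(317,153),103),at("side",(233,158),103))
for p in((147,271),(212,293),(182,362),(111,324)):print("box",at("scene",p,70))
for p in((296,284),(340,319),(275,373),(232,324)):print("boxside",at("side",p,70))
for p in((221,207),(278,243),(72,378)):print("loose",at("scene",p,10))
E
```

```text
[ 535.3 -247.3  103. ] [ 537.6 -247.3  103. ]
slim [590.7 174.3 103. ] [592.6 173.7 103. ]
box [ 471.1 -211.3   70. ]
box [ 589.1 -177.    70. ]
box [ 619. -285.   70.]
box [ 489.  -308.6   70. ]
boxside [ 577.2 -194.5   70. ]
boxside [ 607.4 -282.    70. ]
boxside [ 484.5 -334.7   70. ]
boxside [ 457.3 -238.1   70. ]
loose [464.7  -1.6  10. ]
loose [614.2  -5.3  10. ]
loose [ 473.  -401.9   10. ]
```

{"fn": "move_arm", "kwargs": {"commands": [[[3, 3, 0], [0, 0, 0], 1], [[3, 3, 0], [0, 0, 0], 1], [[3, 3, 0], [0, 0, 0], 1], [[3, 3, 0], [0, 0, 0], 1], [[3, 3, 0], [0, 0, 0], 1], [[3, 3, 0], [0, 0, 0], 1], [[3, 3, 0], [0, 0, 0], 1], [[3, 3, 0], [0, 0, 0], 1], [[3, 3, 0], [0, 0, 0], 1], [[3, 3, 0], [0, 0, 0], 1]]}}

```text
t: 1.1
eef_pos: [459.7, -303.0, 214.5]
tcp_rot: [-3.141, 0.0, 0.257]
ft_force: [0.4, -0.8, -0.5]
opening: 0.997
grip_force: 0.0
```

{"fn": "move_arm", "kwargs": {"commands": [[[3, 2.5, 0], [0, 0, 0], 1], [[3, 2.5, 0], [0, 0, 0], 1], [[1.7, 0.7, 0], [0, 0, 0], 1], [[0, 0, 0], [0, 0, 0], 1], [[0, 0, 0], [0, 0, 0], 1]]}}

```text
t: 1.6
eef_pos: [535.4, -247.4, 214.2]
tcp_rot: [-3.141, 0.001, 0.257]
ft_force: [0.5, 0.2, -0.6]
opening: 0.998
grip_force: 0.0
```

```bash
python3 - <<'E'
from h import *
import cv2
s=state();print(s["eef_pos"],s["tcp_rot"],s["t"],s["ft_force"])
c=camera_info("wrist");T=np.array(c["cam_to_world"]);print(c)
cv2.imwrite("pics/w1.png",read_camera("wrist"))
p=T[:3,:3].T@(np.array([536.5,-247.3,103])-T[:3,3]);p=c["K"]@p;print(p[:2]/p[2])
E
```

```text
[ 535.36420422 -247.38939351  214.1999578 ] [-3.14103538e+00  8.48678881e-04  2.57490191e-01] 1.6 [ 0.49156294  0.2463577  -0.57619776]
{'K': array([[283.13312162,   0.        , 255.05620843],
       [  0.        , 283.13312162, 190.58797301],
       [  0.        ,   0.        ,   1.        ]]), 'cam_to_world': array([[ 2.55067909e-01, -9.34327233e-01, -2.48943737e-01,
         6.04576586e+02],
       [-9.66923015e-01, -2.46337697e-01, -6.61635964e-02,
        -2.28683076e+02],
       [ 4.94223097e-04,  2.57585639e-01, -9.66255346e-01,
         3.82699314e+02],
       [ 0.00000000e+00,  0.00000000e+00,  0.00000000e+00,
         1.00000000e+00]])}
[255.54577819 186.80422496]
```

View pics/w1.png

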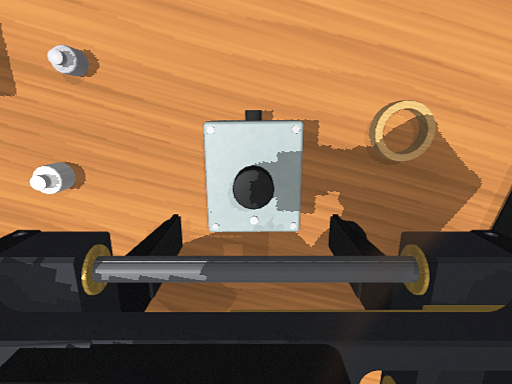

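The wrist view shows the knob at (253,187), within 2 px of the prediction. Both fingers have clear space on either side, so I'm descending.

{"fn": "move_arm", "kwargs": {"commands": [[[0.1, 0.1, -3], [0, 0, 0], 1], [[0, 0, -3], [0, 0, 0], 1], [[0, 0, -3], [0, 0, 0], 1], [[0, 0, -2], [0, 0, 0], 1], [[0, 0, -1.5], [0, 0, 0], 1], [[0, 0, -0.5], [0, 0, 0], 1], [[0, 0, 0], [0, 0, 0], 1]]}}

```text
t: 2.35
eef_pos: [536.0, -247.1, 84.4]
tcp_rot: [-3.141, 0.001, 0.256]
ft_force: [-0.2, 0.2, 1.0]
opening: 0.999
grip_force: 0.0
```

{"fn": "move_arm", "kwargs": {"commands": [[[0, 0, 0], [0, 0, 0], 0.6], [[0, 0, 0], [0, 0, 0], 0.5], [[0, 0, 0], [0, 0, 0], 0.2], [[0, 0, 0], [0, 0, 0], 0.2], [[0, 0, 0], [0, 0, 0], 0.2], [[0, 0, 0], [0, 0, 0], 0.2], [[0, 0, 0], [0, 0, 0], 0.2], [[0, 0, 0], [0, 0, 0], 0.2]]}}

```text
t: 3.15
eef_pos: [536.3, -245.2, 84.7]
tcp_rot: [-3.139, 0.001, 0.256]
ft_force: [-1.3, 8.9, 4.7]
opening: 0.435
grip_force: 30.0
```

Gripped: 0.435 × 95 ≈ 41 mm, which matches the head. The side force shows the knob is about 2 mm further in +y, so I'll ease that off and pull up.

{"fn": "move_arm", "kwargs": {"commands": [[[0, 0.2, 0], [0, 0, 0], 0.2], [[0, 0, 0.3], [0, 0, 0], 0.2], [[0, 0, 0.3], [0, 0, 0], 0.2], [[0, 0, 0.3], [0, 0, 0], 0.2], [[0, 0, 0.3], [0, 0, 0], 0.2], [[0, 0, 0.3], [0, 0, 0], 0.2], [[0, 0, 0.3], [0, 0, 0], 0.2], [[0, 0, 0], [0, 0, 0], 0.2], [[0, 0, 0], [0, 0, 0], 0.2]]}}

```text
t: 4.05
eef_pos: [536.4, -244.9, 102.7]
tcp_rot: [3.141, 0.001, 0.257]
ft_force: [-3.7, -4.5, -0.3]
opening: 0.435
grip_force: 30.0
```

```bash
python3 - <<'E'
from h import *
import cv2
im=read_camera("side");s=state();print(s["eef_pos"],s["ft_force"],s["opening"],s["t"])
cv2.imwrite("pics/s2.png",cv2.resize(im[220:384,180:400],None,fx=3,fy=3))
E
```

```text
[ 536.41559924 -244.94031579  102.76021319] [-3.52396025 -4.133703   -0.87610234] 0.4318465152774767 4.1
```

View pics/s2.png

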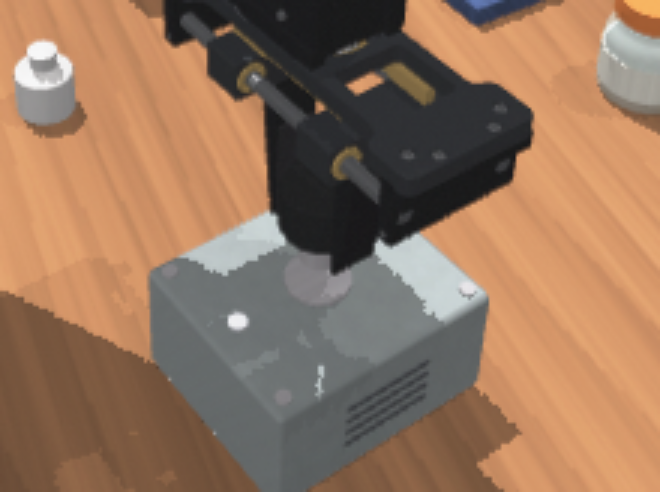

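The knob is raised, with the steel stem showing at about (318,260) in the crop. I'll add a small tug against the end stop and dwell there, then push it home.

{"fn": "move_arm", "kwargs": {"commands": [[[0, 0, 0.1], [0, 0, 0], 0.2], [[0, 0, 0], [0, 0, 0], 0.2], [[0, 0, 0], [0, 0, 0], 0.2], [[0, 0, 0], [0, 0, 0], 0.2], [[0, 0, 0], [0, 0, 0], 0.2]]}}

```text
t: 4.6
eef_pos: [536.4, -244.9, 102.8]
tcp_rot: [-3.142, 0.001, 0.257]
ft_force: [-1.3, -6.7, -9.7]
opening: 0.439
grip_force: 30.0
```

{"fn": "move_arm", "kwargs": {"commands": [[[0, 0, -0.4], [0, 0, 0], 0.2], [[0, 0, -0.4], [0, 0, 0], 0.2], [[0, 0, -0.4], [0, 0, 0], 0.2], [[0, 0, -0.4], [0, 0, 0], 0.2], [[0, 0, -0.4], [0, 0, 0], 0.2], [[0, 0, 0], [0, 0, 0], 0.2], [[0, 0, 0], [0, 0, 0], 0.2]]}}

```text
t: 5.3
eef_pos: [536.6, -245.0, 84.2]
tcp_rot: [3.141, 0.0, 0.257]
ft_force: [-3.9, -3.1, 3.1]
opening: 0.435
grip_force: 30.0
```

The end stop was confirmed at about 10 N with no further rise. The knob is now back at its starting height, so I'll release and retreat.

{"fn": "move_arm", "kwargs": {"commands": [[[0, 0, 0], [0, 0, 0], 1], [[0, 0, 0], [0, 0, 0], 1], [[0, 0, 0], [0, 0, 0], 1], [[0, 0, 0], [0, 0, 0], 1], [[0, 0, 0], [0, 0, 0], 1], [[0, 0, 0], [0, 0, 0], 1]]}}

```text
t: 5.9
eef_pos: [536.8, -244.5, 83.6]
tcp_rot: [3.142, 0.0, 0.257]
ft_force: [0.0, 0.7, 0.7]
opening: 0.884
grip_force: 0.0
```

{"fn": "move_arm", "kwargs": {"commands": [[[0, 0, 1], [0, 0, 0], 1], [[0, 0, 3], [0, 0, 0], 1], [[0, 0, 3], [0, 0, 0], 1], [[0, 0, 3], [0, 0, 0], 1], [[0, 0, 3], [0, 0, 0], 1], [[0, 0, 0], [0, 0, 0], 1], [[0, 0, 0], [0, 0, 0], 1]]}}

```text
t: 6.6
eef_pos: [536.7, -244.5, 214.5]
tcp_rot: [3.141, -0.001, 0.257]
ft_force: [-1.0, 0.9, -0.7]
opening: 0.998
grip_force: 0.0
```

```bash
python3 - <<'E'
from h import *
import cv2
im=read_camera("side");s=state();print(s["eef_pos"],s["ft_force"],s["opening"],s["t"])
o=cv2.imread("pics/side0.png")
cv2.imwrite("pics/s3.png",np.hstack([cv2.resize(x[220:384,200:380],None,fx=2,fy=2) for x in(o,im)]))
E
```

```text
[ 536.45661319 -244.31968753  213.53855337] [-0.18280049  0.6509622  -0.69367702] 0.9997458080518551 6.65
```

View pics/s3.png

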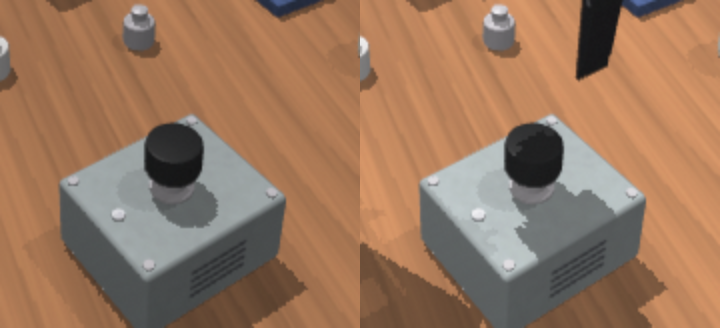

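The before and after crops match: the knob head is at the same height, about (174,155) and (534,155). The gripper is clear and the weights haven't moved.

```bash
python3 -c "
from cell import env
print(env.job_done())"
```

```text
the job is handed in; nothing more can be done
None
```

The broad lamp knob was pulled out to its end stop, held there, pushed back home and released; the slim knob was never approached, and the job is handed in (no verdict was returned).

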